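# Weigh a carton on the parcel scale

## Robot

A 7-joint arm with a two-finger parallel gripper is mounted at the origin on a cart in front of the work surface, level with it; the furniture and walls round the work are solid. World frame = base frame: x ahead of the robot, y to its left, z up, the work surface at z = 0. Lengths are in m, angles in rad, forces in N, time in s.
With the tool pointing down it reaches from about 0.4 to 0.9 m from the base axis. Payload 5.5 kg.
Tool frame: the origin (TCP) lies at the very end of the fingers, on their centre line; the grasp point (between the pads) lies 19 mm behind it (env.grasp_offset is the distance from the TCP to the grasp point, in m); z points along the fingers, y is the line along which they close (so a half turn about z gives the same grasp; the last joint's range is limited). The gripper opens to 92 mm and grips with 3 to 60 N. Pads are 19 mm wide; open, the fingers measure 130 mm over their backs; the gripper's body (75 mm by 190 mm) begins 47 mm behind the grasp point.
Start: joints at [1.495, 0.501, -0.427, 1.55, 0.221, 1.138, -0.21], TCP at [0.216, -0.613, 0.227] pointing down, gripper open.
Joint ranges: [-2.88, 2.88], [-0.31, 2.03], [-1.54, 1.56], [0.2, 2.42], [-1.41, 4.55], [0.19, 2.02], [-2.57, 2.57]. Speed limits (rad/s): [2.57, 2.57, 3.14, 3.14, 3.14, 3.14, 3.14].

## Interface

Orientations are given as a rotation vector (axis times angle).
In Python, from cell import env, vision, workorder gives the robot as it stands. Calls block until the motion is done:
- env.goto(position, orientation): joint-space move of the TCP to a pose.
- env.line_to(position, orientation=None, speed=0.15, f_stop=None): straight line of the TCP; orientation=None keeps the orientation; speed is the mean speed in m/s. With f_stop (N) it stops when the force on the tool has changed by that much, and returns True; else False.
- env.move_j(angles): joint-space move.
- env.gripper_open() and env.clamp(strength=None): open the fingers fully, or close them until they stop; strength is the grip in N (None keeps the last).
- env.hold(seconds).
- env.ik(position, orientation): joint angles nearest the present ones, or None.
- env.get_state(): the state.
- vision.camera(name): name is "side" or "top" or "wrist"; returns a dict with "frame" (400x640x3 uint8, red, green, blue), "fovy" (degrees; the focal length in pixels is half the picture's height over the tangent of half this angle, whatever the lens; pixels are square), "cx", "cy" (the principal point, pixels), "pose" (4x4, takes a point from camera to world coordinates). Camera axes: x right, y down, z forward; pixel columns grow to the right and rows downward; lengths in m; the calibration is good to about 2 mm. A picture is of the moment at which its call begins. There is no depth.
A pose or a line that the arm cannot do raises env.IKError and nothing moves.
- workorder.finish_job(): hands the job in; it is judged then, once.
The state is a dict: "t": time; "qpos": joint angles; "joint_vel": joint speeds; "tau": joint torques, N m; "tool_pos": TCP position; "tool_rot": TCP orientation; "ft_force": force on the tool from outside, world axes, zero at the start; "torque": the same for the moment, N m; "finger_gap": opening from 0.0 (shut) to 1.0 (fully open); "gripper_force": force on a finger pad.
Only numpy, scipy, OpenCV 4.12 (cv2) and the standard library are available. Lean on these libraries where they do the work, as an engineer would, in place of code of your own. Each camera call takes 0.05 s, during which the arm holds its last target. There are 200 camera calls.

## Task

Weigh the tall, thin carton on the parcel scale so its weight can be noted for the post: press the round key right down to wake the scale, then the square key to zero the empty platter, one key at a time. Then stand the carton upright in the middle of the platter, setting it down gently, let go, and press the long key to lock the reading; leave the carton standing there and the other things on the desk where they are.

Things in the scene. Friction and masses are not known exactly. Their poses are not given: they have to be found in the camera images.
- scale: White parcel scale, does not shift, 140 (x) by 170 (y) by 97 mm tall. Origin: centre of its underside, on the desk; z up. At yaw 0 its key panel faces -x (the robot). It slopes 32 degrees from level, from x -70, z 12 mm up to x 18, z 67 mm, three keys in a row low on it, a blank display above. The platter overhangs the keys: press them with shut fingers, tool tilted about square to the panel
- platter: The scale's flat metal platter, 120 (x) by 156 (y) by 4 mm, level, on the scale's load cell: it gives straight down 1 mm for 3 N, 4 mm at most. Origin: centre of its underside, 93 mm above the desk; axes as the scale's. Its front edge lies 60 mm before its centre: 12 mm nearer the robot than the middles of the key faces, and 59 mm above them
- platter_top (a point): Centre of the platter's upper face, 97 mm above the desk; axes as the scale's
- key_round_top (a point): Middle of the outer face of the round grey key (18 mm across), the one at the scale's +y end (left as the robot sees it): in the scale's frame x -48.3, y 50, z 33.8 mm. Its z axis points out of the panel along the key's travel (32 degrees from vertical, leaning to the scale's -x), its x axis up the slope. The key stands 7 mm proud of the panel and springs back
- key_square_top (a point): The same for the square key (16 by 16 mm, grey), the middle one, at y 0
- key_long_top (a point): The same for the long key (30 mm along y by 14 mm, grey), the one at the scale's -y end (right as the robot sees it), at y -50
- key_round (a joint): Travel of the round key into the panel, m: 0 out, 0.004 right down; 1.4 N starts it, 4.5 N holds it right down
- key_square (a joint): Travel of the square key, likewise
- key_long (a joint): Travel of the long key, likewise
- carton_thin: The tall, thin white carton to be weighed, 34 (x) by 75 (y) by 128 mm tall, 85 to 160 g, standing upright on the desk. Origin: centre of its underside; z up. Grasp it across its 34 mm thickness (its x axis) from above
- carton_squat: Bystander: shorter, wider carton, 52 (x) by 60 (y) by 92 mm tall, standing upright; origin at the centre of its underside
- tape_roll: Bystander: roll of packing tape lying flat, 96 mm across, 48 mm tall; origin at the centre of its underside

How it is judged:
On the way, in this order (a step that is already met when the one before it is completed fails the run):
1. the round key is pressed down (value of joint key_round above 0.0025 m), for 0.05 s.
2. the round key is up again and the square key is pressed down, the platter empty (value of joint key_square above 0.0025 m and value of joint key_round below 0.001 m and contact force between platter and anything else below 0.5 N), for 0.05 s.
3. the thin carton stands released and upright in the middle of the platter (horizontal distance between carton_thin and platter_top below 0.018 m and z of carton_thin in the frame of platter_top below 0.004 m and angle between carton_thin's own z axis and vertical below 0.06 rad and contact force between carton_thin and platter above 0.4 N and contact force between carton_thin and the fingers below 0.05 N and linear speed of carton_thin below 0.02 m/s), for 0.2 s.
4. the long key is pressed down with the carton standing on the platter, nothing else bearing on it (value of joint key_long above 0.0025 m and horizontal distance between carton_thin and platter_top below 0.018 m and contact force between carton_thin and platter above 0.4 N and contact force between platter and the arm below 0.5 N and contact force between platter and the fingers below 0.5 N and contact force between carton_thin and the fingers below 0.05 N), for 0.05 s.
At the end, for the whole second after the job is handed in: The thin carton stands upright (within 3.4 degrees) and at rest on the platter, its middle within 18 mm of the platter's middle, and all three keys are out again (horizontal distance between carton_thin and platter_top below 0.018 m and z of carton_thin in the frame of platter_top below 0.004 m and angle between carton_thin's own z axis and vertical below 0.06 rad and contact force between carton_thin and platter above 0.4 N and linear speed of carton_thin below 0.02 m/s and value of joint each of key_round, key_square, key_long below 0.001 m); the robot touches nothing.
It fails at once if two keys down at once (value of joint each of key_round, key_square above 0.0015 m or value of joint each of key_square, key_long above 0.0015 m or value of joint each of key_round, key_long above 0.0015 m).
It fails at once if the round or the square key pressed with the carton on the platter (that would switch the scale off or zero the weight) (contact force between carton_thin and platter above 0.3 N and value of joint any of key_round, key_square above 0.0015 m).
It fails at once if the long key pressed while the carton is not in the middle of the platter (value of joint key_long above 0.0015 m and horizontal distance between carton_thin and platter_top above 0.03 m).
It fails at once if the carton dropped (from more than about 10 mm), knocked over, or rammed onto the platter (over 60 N) (angle between carton_thin's own z axis and vertical above 0.6 rad or (linear speed of carton_thin above 0.45 m/s and contact force between carton_thin and the fingers below 0.05 N) or contact force between carton_thin and platter above 60 N).
It fails at once if the squat carton or the tape roll moved by more than 25 mm (distance of any of carton_squat, tape_roll from where it was at the start of the episode above 0.025 m).
It also fails if it takes over 61 s, if anything falls off the work surface, if the arm or the gripper's body presses on something with over 40 N, if the wrist force passes 120 N, or if a joint passes its speed limit or range.

## Working session

There is one attempt and no reset: what is moved stays moved. The work goes in short steps, each a Python script; the robot and the scene stay as the last script left them, time stands still between calls to the robot, and variables do not carry over. Pictures are saved under pics/ and viewed, at most 10 in all, crops included, and the job is handed in when it is done.

```bash
mkdir -p pics; ls
python3 - <<'E'
from cell import env, vision
import cv2,numpy as np
for n in ("top","side"):
    c=vision.camera(n); cv2.imwrite(f"pics/{n}0.png",c["frame"][:,:,::-1]); print(n,c["fovy"],c["cx"],c["cy"],np.round(c["pose"],4).tolist())
    np.savez(f"pics/{n}0.npz",pose=c["pose"],k=[c["fovy"],c["cx"],c["cy"]])
print(env.get_state()["t"])
E
```

```text
pics
top 43.0871190147498 312.9685253688609 205.8342685508829 [[-0.0237, -0.9971, 0.0721, 0.4338], [-0.9995, 0.0221, -0.023, -0.1107], [0.0214, -0.0726, -0.9971, 1.2082], [0.0, 0.0, 0.0, 1.0]]
side 47.97780935432365 320.28638328598186 185.24108020285433 [[-0.9141, -0.2432, 0.3243, 0.1249], [-0.4054, 0.5524, -0.7284, 0.7947], [-0.002, -0.7973, -0.6035, 0.8245], [0.0, 0.0, 0.0, 1.0]]
0.1
```

View pics/top0.png

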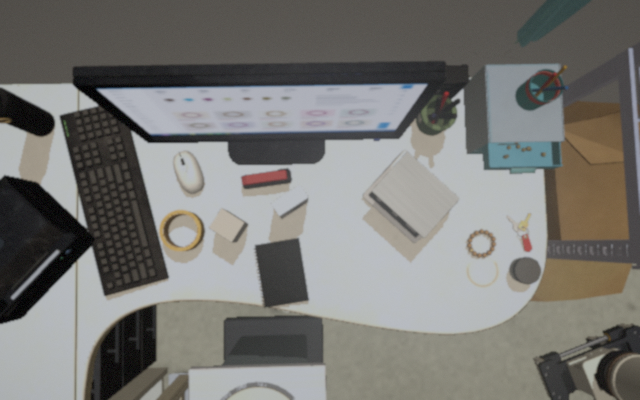

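View pics/side0.png

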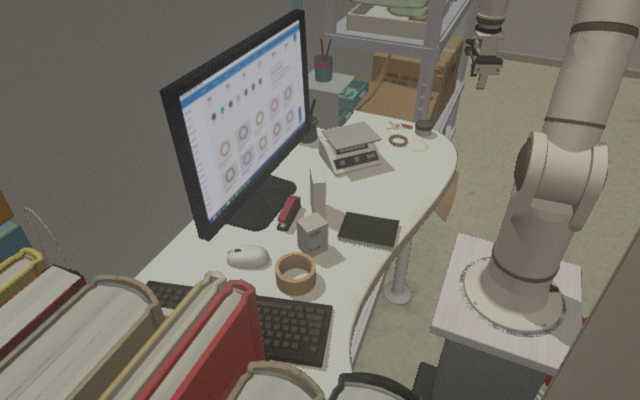

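The top view shows the scale near (410,195), the thin carton near (290,205), the squat carton near (228,225) and the tape at (181,231). The monitor stands behind them. I'll enlarge crops to read corners.

Run:
```python
import cv2
a=cv2.imread("pics/top0.png"); b=cv2.imread("pics/side0.png")
# top: x 260..470, y 135..255
c=cv2.resize(a[140:250,260:470],None,fx=3.8,fy=3.8,interpolation=cv2.INTER_CUBIC); cv2.imwrite("pics/topcrop.png",c)
c=cv2.resize(b[110:260,290:400],None,fx=4,fy=4,interpolation=cv2.INTER_CUBIC); cv2.imwrite("pics/sidecrop.png",c)
```

```text
(no output)
```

View pics/topcrop.png

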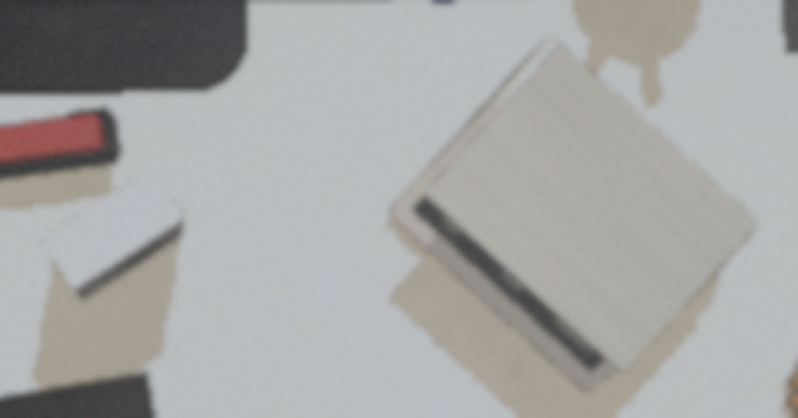

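View pics/sidecrop.png

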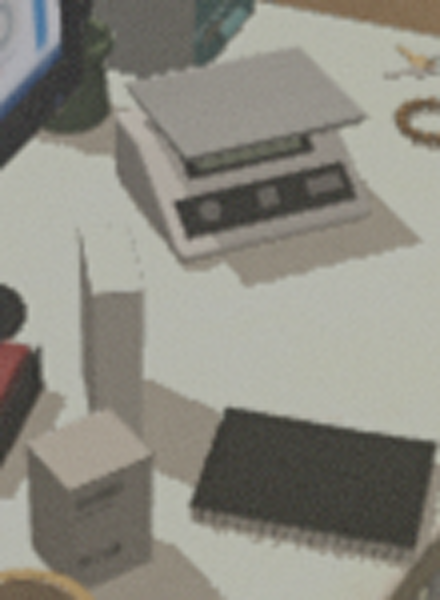

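```bash
cat > fit.py <<'E'
import numpy as np, cv2
from scipy.optimize import least_squares
def cam(n):
    d=np.load(f"pics/{n}0.npz"); return d["pose"],d["k"]
def proj(n,P):
    T,(f,cx,cy)=cam(n); f=200/np.tan(np.radians(f)/2); q=(np.asarray(P)-T[:3,3])@T[:3,:3]
    return np.c_[f*q[:,0]/q[:,2]+cx, f*q[:,1]/q[:,2]+cy]
def ray(n,uv,z):
    T,(f,cx,cy)=cam(n); f=200/np.tan(np.radians(f)/2)
    d=T[:3,:3]@[(uv[0]-cx)/f,(uv[1]-cy)/f,1]; return T[:3,3]+d*(z-T[2,3])/d[2]
def uncrop(p,s,o): return (np.asarray(p)+.5)/s-.5+np.asarray(o)
def place(p,L):
    c,s=np.cos(p[2]),np.sin(p[2]); L=np.asarray(L)/1000
    return np.c_[p[0]+c*L[:,0]-s*L[:,1],p[1]+s*L[:,0]+c*L[:,1],L[:,2]]
def fit(obs,p0):
    r=lambda p: np.concatenate([(proj(n,place(p,L))-uv).ravel() for n,L,uv in obs])
    s=least_squares(r,p0,loss="soft_l1"); return s.x,r(s.x)
if __name__=="__main__":
    top=lambda p:uncrop(p,3.8,(260,140)); side=lambda p:uncrop(p,4,(290,110))
    pl=[(60,78,97),(60,-78,97),(-60,-78,97),(-60,78,97)]
    ky=[(-48.3,y,33.8) for y in (50,0,-50)]
    T=("top",pl,top([(555,43),(757,220),(625,370),(430,190)]))
    S=("side",pl+ky,side([(130,85),(300,48),(368,118),(190,160),(208,211),(268,196),(323,183)]))
    for o in ([T,S],[T],[S]):
        x,r=fit(o,[.45,-.3,-.78]); print("scale",x.round(4),r.round(1))
    ct=[(17,37.5,128),(-17,37.5,128),(-17,-37.5,128),(17,-37.5,128)]
    T=("top",ct,top([(42,238),(80,297),(183,218),(150,178)]))
    S=("side",ct+[(17,37.5,0)],side([(95,293),(145,290),(138,228),(80,228),(92,410)]))
    for o in ([T,S],[T],[S]):
        x,r=fit(o,[.45,-.05,.5]); print("carton",x.round(4),r.round(1))
    for z in (.1,.15): print("monitor low edge",z,[ray("top",u,z).round(3) for u in ((155,140),(395,138))])
    print("squat",ray("top",(228,225),.092).round(3),"monitor top",[ray("top",u,.45).round(3) for u in ((78,75),(465,72))])
E
python3 fit.py
```

```text
scale [ 0.5354 -0.3635 -0.7569] [ 1.1 -0.3  0.6 -0.1 -0.1  0.8 -1.7  0.8 -1.7 -0.3 -0.6 -0.3  0.1 -0.4
 -1.2 -0.4  0.6  0.3 -0.1  0.5  0.3  0.4]
scale [ 0.5361 -0.3632 -0.7555] [ 0.8 -0.6  0.5 -0.4 -0.2  0.4 -1.9  0.5]
scale [ 0.5345 -0.364  -0.7637] [-1.3 -0.4 -0.1 -0.3  0.4 -0.3 -1.  -0.4  0.7  0.2  0.2  0.6  0.5  0.5]
carton [ 0.5244 -0.0864  0.5468] [ 0.   1.  -1.4 -1.2  1.1  0.8  1.2 -2.  -0.3  0.5  0.3  0.3 -1.8 -0.6
  0.2  0.4  1.   8.5]
carton [ 0.5235 -0.0858  0.5914] [-0.1  2.2 -1.  -0.3  0.7  0.3  0.2 -2.1]
carton [ 0.5244 -0.0888  0.4972] [-0.7 -0.1 -0.1 -0.  -0.8 -0.9  1.2 -0.3  0.6  7.8]
monitor low edge 0.1 [array([0.667, 0.208, 0.1  ]), array([ 0.661, -0.322,  0.1  ])]
monitor low edge 0.15 [array([0.656, 0.193, 0.15 ]), array([ 0.651, -0.313,  0.15 ])]
squat [0.476 0.051 0.092] monitor top [array([0.695, 0.223, 0.45 ]), array([ 0.69 , -0.367,  0.45 ])]
```

```bash
cat > arm.py <<'E'
import numpy as np
from scipy.spatial.transform import Rotation as R
from cell import env, vision, workorder
SC=np.array([.5354,-.3635]); YAW=-.757; Rz=R.from_euler("z",YAW)
CT=np.array([.5242,-.087]); CYAW=.55
def w(p): return Rz.apply(np.asarray(p)/1000)+[*SC,0]
def key_pose(y,back,sgn,tilt=40,up=2):
    t=np.radians(tilt); a=np.radians(32)
    z=np.array([np.sin(t),0,-np.cos(t)]); yy=np.array([0,sgn,0]); x=np.cross(yy,z)
    p=np.array([-48.3,y,33.8])+up*np.array([np.cos(a),0,np.sin(a)])-back*z
    return w(p),(Rz*R.from_matrix(np.c_[x,yy,z])).as_rotvec()
def down(yaw): # tool y along heading yaw, z down
    y=np.array([np.cos(yaw),np.sin(yaw),0]); z=np.array([0,0,-1.])
    return R.from_matrix(np.c_[np.cross(y,z),y,z]).as_rotvec()
def press(y,sgn):
    p,o=key_pose(y,6,sgn); env.line_to(p,o,speed=.12)
    f0=env.get_state()["ft_force"]
    hit=env.line_to(key_pose(y,-9,sgn)[0],speed=.02,f_stop=8); env.hold(.2)
    s=env.get_state(); n=key_pose(y,0,sgn)
    d=(s["tool_pos"]-n[0])@R.from_rotvec(n[1]).as_matrix()[:,2]
    print("press",y,hit,"depth mm",round(d*1000,1),"dF",(s["ft_force"]-f0).round(1),"t",round(s["t"],1))
    env.line_to(key_pose(y,45,sgn)[0],speed=.12)
E
python3 - <<'E'
from arm import *
print(env.get_state()["t"], R.from_rotvec(env.get_state()["tool_rot"]).as_matrix().round(2).tolist())
for s in (1,-1):
    for y in (50,0,-50):
        for b in (45,-6):
            q=env.ik(*key_pose(y,b,s)); print(s,y,b,key_pose(y,b,s)[0].round(3),None if q is None else np.round(q,2))
for a in (CYAW,CYAW+np.pi):
    for z in (.09,.26): q=env.ik([*CT,z],down(a)); print("grasp",a,None if q is None else np.round(q,2))
for a in np.arange(-3,3.2,.5):
    q=[env.ik([*SC,z],down(a)) for z in (.19,.28)]; print("place",a.round(2),[None if k is None else np.round(k,2) for k in q])
E
```

```text
0.1 [[0.94, 0.33, -0.0], [0.33, -0.94, 0.0], [0.0, -0.0, -1.0]]
1 50 45 [ 0.515 -0.275  0.069] [ 0.54  0.49 -0.33  2.37  2.22  0.56 -1.04]
1 50 -6 [ 0.539 -0.298  0.03 ] [ 0.5   0.6  -0.24  2.31  2.36  0.58 -1.14]
1 0 45 [ 0.48  -0.312  0.069] [ 0.72  0.48 -0.38  2.41  2.37  0.55 -1.07]
1 0 -6 [ 0.504 -0.334  0.03 ] [ 0.74  0.61 -0.37  2.34  2.45  0.6  -1.09]
1 -50 45 [ 0.446 -0.348  0.069] None
1 -50 -6 [ 0.47 -0.37  0.03] [ 1.08  0.67 -0.61  2.36  2.47  0.65 -0.9 ]
-1 50 45 [ 0.515 -0.275  0.069] [0.24 0.46 0.01 2.38 2.37 0.46 1.88]
-1 50 -6 [ 0.539 -0.298  0.03 ] [ 0.47  0.6  -0.21  2.31  2.38  0.56  1.97]
-1 0 45 [ 0.48  -0.312  0.069] [ 0.56  0.46 -0.21  2.42  2.45  0.5   1.95]
-1 0 -6 [ 0.504 -0.334  0.03 ] [ 0.79  0.62 -0.42  2.34  2.43  0.62  2.1 ]
-1 -50 45 [ 0.446 -0.348  0.069] None
-1 -50 -6 [ 0.47 -0.37  0.03] [ 0.92  0.62 -0.42  2.36  2.57  0.59  2.07]
grasp 0.55 [ 0.85  0.65 -0.96  1.94  0.68  0.91  0.09]
grasp 0.55 [ 0.97  0.41 -1.08  1.8   0.39  1.17  0.32]
grasp 3.691592653589793 [-0.43  0.53  0.68  1.99 -0.47  0.79 -2.06]
grasp 3.691592653589793 [-0.46  0.26  0.68 
[... 981 characters left out ...]
0.67]), array([ 1.15,  0.56, -0.88,  1.49,  0.44,  1.3 ,  0.72])]
place 1.0 [array([ 1.18,  0.68, -0.93,  1.58,  0.58,  1.18,  1.13]), array([ 1.2 ,  0.6 , -0.97,  1.49,  0.5 ,  1.32,  1.19])]
place 1.5 [array([ 1.22,  0.72, -1.02,  1.58,  0.64,  1.21,  1.58]), array([ 1.24,  0.64, -1.06,  1.48,  0.56,  1.35,  1.64])]
place 2.0 [array([ 1.34,  0.9 , -1.3 ,  1.58,  0.88,  1.36,  1.93]), array([ 1.33,  0.77, -1.3 ,  1.48,  0.75,  1.45,  2.02])]
place 2.5 [array([-0.23,  0.94,  1.35,  1.63, -0.94,  1.36, -2.52]), array([ 1.33,  0.77, -1.3 ,  1.48,  0.75,  1.45,  2.52])]
place 3.0 [array([-0.23,  0.94,  1.35,  1.63, -0.94,  1.36, -2.02]), array([-0.23,  0.81,  1.36,  1.54, -0.79,  1.44, -2.12])]
```

Run:
```python
from arm import *
f=lambda q: "--" if q is None else f"{q[3]:.2f}"
for t in (36,40,44):
  for y in (50,0,-50):
    print(t,y,[f(env.ik(*key_pose(y,b,1,t))) for b in (-6,6,15,20,25,30,35,45,60,80)])
p,o=key_pose(50,45,1)
for dz in (.05,.1,.15,.2): q=env.ik(p+[0,0,dz],o); print(dz,None if q is None else np.round(q,2))
for a in (-.9,-.757,-1.57): print(np.round(env.ik([*SC,.3],down(a)),2))
```

```text
36 50 ['2.27', '2.29', '2.30', '2.30', '2.31', '2.31', '2.32', '2.33', '2.35', '2.36']
36 0 ['2.30', '2.32', '2.33', '2.34', '2.34', '2.35', '2.36', '2.37', '2.38', '2.40']
36 -50 ['2.32', '2.34', '2.35', '2.36', '2.36', '2.37', '2.38', '2.39', '2.41', '--']
40 50 ['2.31', '2.32', '2.34', '2.34', '2.35', '2.36', '2.36', '2.37', '2.39', '2.42']
40 0 ['2.34', '2.36', '2.37', '2.38', '2.39', '2.39', '2.40', '2.41', '--', '--']
40 -50 ['2.36', '2.38', '2.39', '2.40', '2.41', '2.41', '2.42', '--', '--', '--']
44 50 ['2.34', '2.36', '2.37', '2.38', '2.39', '2.39', '2.40', '2.41', '--', '--']
44 0 ['2.37', '2.39', '2.41', '2.42', '2.42', '--', '--', '--', '--', '--']
44 -50 ['2.39', '2.41', '2.42', '--', '--', '--', '--', '--', '--', '--']
0.05 [ 0.63  0.36 -0.42  2.36  2.    0.49 -0.8 ]
0.1 [ 0.89  0.27 -0.7   2.33  1.71  0.49 -0.48]
0.15 [ 1.06  0.17 -0.85  2.29  1.4   0.45 -0.16]
0.2 [ 1.17  0.05 -0.93  2.24  1.01  0.42  0.21]
[ 1.    0.48 -0.63  1.47  0.28  1.29 -0.56]
[ 1.01  0.48 -0.66  1.47  0.3   1.3  -0.43]
[ 0.91  0.45 -0.51  1.47  0.22  1.28 -1.18]
```

```bash
sed -i 's/tilt=40,up=2/tilt=39,up=0/' arm.py
python3 - <<'E'
from arm import *
env.clamp(20)
p,o=key_pose(50,40,1)
env.goto(p+[0,0,.12],o); env.line_to(p,o,speed=.15)
print(env.get_state()["t"],env.get_state()["finger_gap"])
import cv2
c=vision.camera("wrist")["frame"]; s=vision.camera("side")["frame"]
cv2.imwrite("pics/w1.png",cv2.hconcat([cv2.resize(c,(400,250)),cv2.resize(s[90:215,260:460],(400,250))])[:,:,::-1])
E
```

```text
4.15 0.002205936113912289
```

View pics/w1.png

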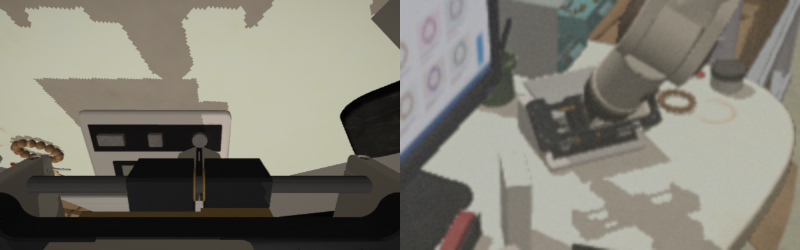

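The left half (wrist view) shows the fingertips at about (200,145), in line with the round key at (200,140). The right half (side view) shows the gripper over the scale front with the carton undisturbed. Next I press round, then square.

Run:
```python
from arm import *
press(50,1)
env.line_to(key_pose(0,30,1)[0],speed=.15)
press(0,1)
```

```text
press 50 True depth mm 4.4 dF [-4.7  1.7  6.9] t 5.5
press 0 True depth mm 4.3 dF [-3.   2.2  7.7] t 7.6
```

Run:
```python
from arm import *
p,o=key_pose(0,45,1); env.line_to(p+[0,0,.16],o,speed=.2)
print(env.get_state()["t"])
env.goto([*CT,.23],down(CYAW)); env.gripper_open()
hit=env.line_to([*CT,.088],speed=.12,f_stop=6); print("down hit",hit,env.get_state()["tool_pos"].round(4))
import cv2
if not hit:
    env.clamp(15); s=env.get_state(); print(s["finger_gap"],s["gripper_force"],s["t"])
    env.line_to([*CT,.26],speed=.12)
s=vision.camera("side")["frame"]; cv2.imwrite("pics/s2.png",cv2.resize(s[60:280,240:460],None,fx=2.5,fy=2.5)[:,:,::-1])
s=env.get_state(); print(s["finger_gap"],s["ft_force"].round(2),s["t"])
```

```text
9.675
down hit False [ 0.5249 -0.087   0.0887]
0.36742740380528094 14.998871684074402 14.2917
0.3704265248279676 [ 0.22  0.71 -2.26] 15.925
```

View pics/s2.png

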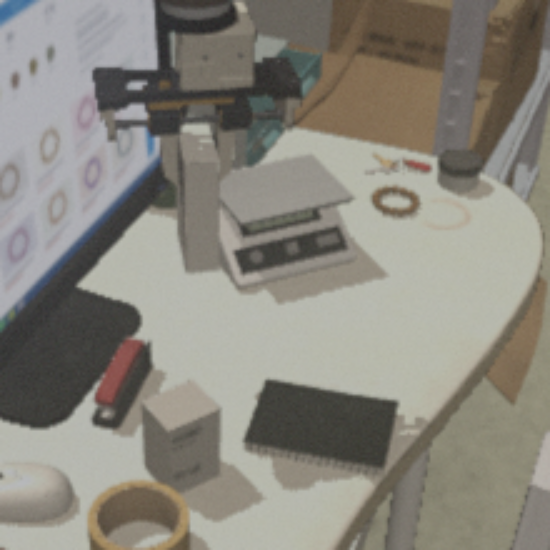

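The carton is held upright, bottom at about (200,268), and the bystanders are where they were. Now I place it.

Run:
```python
from arm import *
import cv2
h=1.4
env.goto([*SC,.27],down(h)); env.line_to([*SC,.195],speed=.12); env.hold(.3)
hit=env.line_to([*SC,.180],speed=.015,f_stop=1.5)
s=env.get_state(); print(hit,s["tool_pos"].round(4),s["ft_force"].round(2),s["t"])
env.hold(.2)
for n in("side",):
    s=vision.camera(n)["frame"]; cv2.imwrite("pics/s3.png",cv2.resize(s[40:200,270:430],None,fx=3.5,fy=3.5)[:,:,::-1])
```

```text
True [ 0.5352 -0.3635  0.1838] [-0.2  -1.06  3.28] 18.8
```

View pics/s3.png

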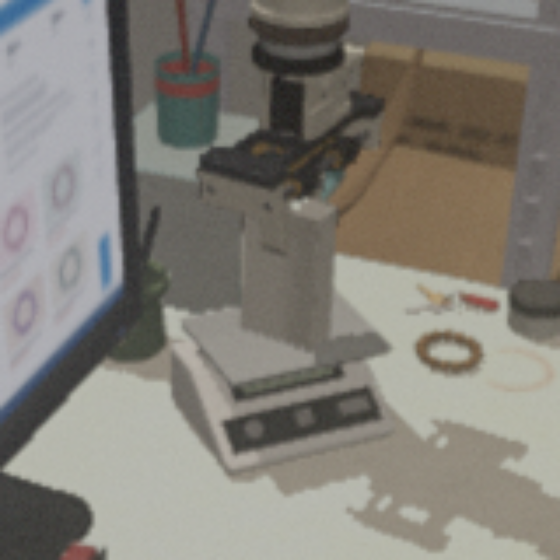

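Run:
```python
from arm import *
import cv2
env.gripper_open(); env.hold(.2)
env.line_to([*SC,.30],speed=.12)
p,o=key_pose(0,45,1)
env.line_to([p[0]-.02,p[1]+.02,.30],speed=.2)
env.clamp(20)
print(env.get_state()["t"])
a=[]
for n,r in(("side",(60,200,290,430)),("top",(125,265,340,480))):
    s=vision.camera(n)["frame"]; a.append(cv2.resize(s[r[0]:r[1],r[2]:r[3]],(400,400),interpolation=cv2.INTER_CUBIC))
cv2.imwrite("pics/s4.png",cv2.hconcat(a)[:,:,::-1])
```

```text
23.5333
```

View pics/s4.png

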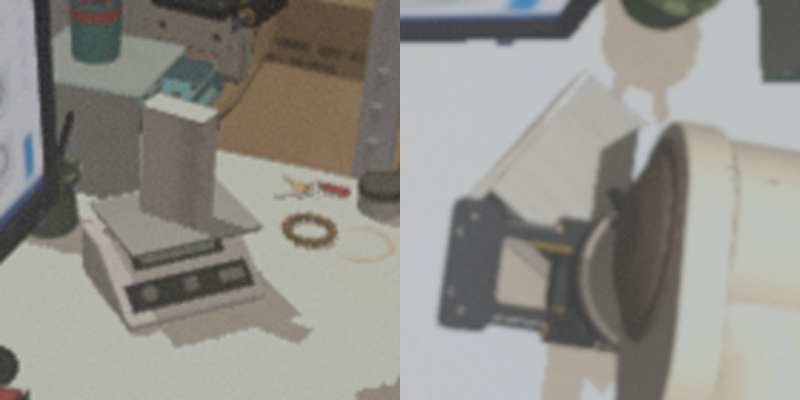

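The carton stands upright and released (left half, top corners near (145,103), (205,123), (217,110)). I'll compare that with the predicted projection, then press the long key.

Run:
```python
from arm import *
from fit import proj,place
P=place([*SC,1.4],[(x,y,z) for z in (225,97) for x,y in ((17,37.5),(-17,37.5),(-17,-37.5),(17,-37.5))])
print(((proj("side",P)-[290,60]+.5)*400/140).round(0).tolist())
p,o=key_pose(-50,40,1)
for up in (.12,.16,.2): q=env.ik(p+[0,0,up],o); print(up,None if q is None else q.round(2))
p,o=key_pose(0,40,1)
for up in (.12,.16,.2): q=env.ik(p+[0,0,up],o); print(up,None if q is None else q.round(2))
```

```text
[[203.0, 124.0], [219.0, 111.0], [157.0, 94.0], [140.0, 106.0], [197.0, 231.0], [212.0, 218.0], [154.0, 199.0], [138.0, 212.0]]
0.12 [ 1.68  0.38 -1.29  2.36  1.7   0.5  -0.17]
0.16 [ 1.15  0.06 -0.64  2.34  1.15  0.2   0.26]
0.2 [ 2.   -0.04 -1.42  2.28  0.38  0.21  1.04]
0.12 [ 0.38  0.14  0.    2.37  1.63  0.23 -0.35]
0.16 [ 0.97  0.09 -0.6   2.32  1.22  0.3   0.08]
0.2 [ 1.76  0.06 -1.38  2.26  0.93  0.35  0.41]
```

Predicted and seen corners agree to a few enlarged pixels, about 2–3 mm, so the carton is centred.

Run:
```python
from arm import *
import cv2
p,o=key_pose(0,40,1)
env.goto(p+[0,0,.16],o); env.line_to(p,speed=.15)
env.line_to(key_pose(-50,35,1)[0],speed=.15)
try: press(-50,1)
except env.IKError as e: print("IK",e); env.line_to(key_pose(-50,30,1)[0],speed=.12)
env.hold(.5)
print(env.get_state()["t"])
s=vision.camera("side")["frame"]; cv2.imwrite("pics/s5.png",cv2.resize(s[60:310,240:440],None,fx=2.2,fy=2.2)[:,:,::-1])
```

```text
press -50 True depth mm 4.4 dF [-3.6  2.6  7.9] t 28.1
29.1583
```

View pics/s5.png

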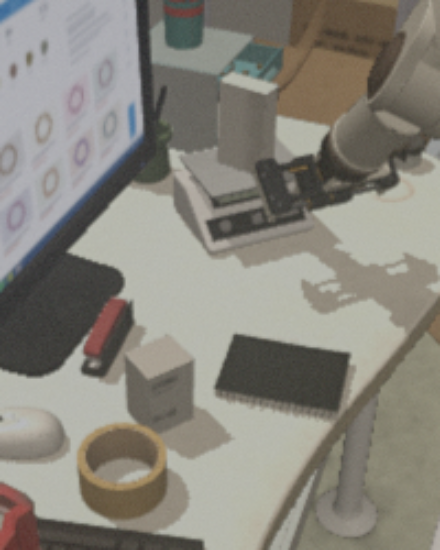

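The carton stands upright on the platter (245,125), the gripper is backed off the long key, and the bystanders are in place.

```bash
python3 -c "
from cell import workorder
print(workorder.finish_job())"
```

```text
the job is handed in; nothing more can be done
None
```

I pressed the round, square and long keys in order, each to its stop, with the carton set upright mid-platter before the long key; I handed the job in after about 29 s and no verdict came back.

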